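# Angle a ukulele neck past the bench dog into the sanding bay

## Robot

A 6-joint arm with a two-finger parallel gripper is mounted at the origin on the work surface. World frame = base frame: x ahead of the robot, y to its left, z up, the work surface at z = 0. Lengths are in mm, angles in rad, forces in N, time in s.
With the tool pointing down it reaches from about 375 to 975 mm from the base axis. Payload 3.8 kg.
Tool frame: the origin (TCP) lies midway between the tips of the shut fingers; the grasp point (between the pads) lies 19 mm behind it; z points along the fingers, y is the line along which they close (so a half turn about z gives the same grasp; the last joint's range is limited). The gripper opens to 85 mm and grips with 20 to 120 N. Pads are 22 mm wide; open, the fingers measure 114 mm over their backs; the gripper's body (76 mm by 85 mm) begins 54 mm behind the grasp point. The pads swing forward as they close: fully open they stand 13 mm farther back than shut.
Start: joints at [-1.381, 0.264, 1.604, -0, 1.274, -0.037], TCP at [151.776, -657.71, 231.28] pointing down, gripper open.
Joint ranges: [-2.63, 2.63], [-0.94, 2.18], [0.31, 2.57], [-1.31, 4.45], [0, 2.66], [-2.55, 2.55]. Speed limits (rad/s): [2.57, 2.57, 3.14, 3.14, 3.14, 3.14].

## Interface

Orientations are given as a unit quaternion [w, x, y, z].
In Python, from station import env gives the robot as it stands.
- The arm moves only by the tool jog_arm, never from a script. Its argument "targets" is a list of rows, each an object of numbers: "x", "y", "z": the shift along the world's x, y, z in m; "yaw": the turn about the world's z in rad; "fingers": the finger opening in m, from 0 to 0.0854. In form: [{"x": .., "y": .., "z": .., "yaw": .., "fingers": ..}, ...]. A call has 1 to 10 rows; each row is the pose to reach, as a shift and turn from the pose commanded when the call began; what a row does not reach only later rows make up. A row lasts 1/10 s, in which the tool goes at most 50 mm and 8.59 degrees, less where a joint would pass 70% of its speed; a pose out of reach is approached as far as the arm can. A call with a gripper value outside its range is refused whole. The fingers move at their own pace and stop on an object; the grip force is fixed at half the most. Time passes only in rows, so rows that repeat a pose let the fingers close. It gives the time, the measured TCP pose, the force, the opening and the grip force at its end, in the units of the state.
- env.read_state(): the state, without advancing time (a new reading comes with each control period).
- env.grab_frame(name): name is "scene" or "top" or "wrist"; returns the picture (400x640x3 uint8, red, green, blue); there is no depth.
- env.calibration(name): a dict with "intrinsics" (3x3 intrinsics, pixels), "dist_coeffs" ([k1, k2, p1, p2, k3] as OpenCV has them; the pictures are not rectified), "rvec" (rotation vector, rad) and "tvec" (3), from world to camera coordinates, as OpenCV has them. Camera axes: x right, y down, z forward; pixel columns grow to the right and rows downward; lengths in mm; the calibration is good to about 2 mm. A picture is of the moment at which its call begins: read the wrist's pose just before it. calibration takes no time and is no camera call; for the wrist camera it gives the pose at the moment of the call.
- env.sign_off(): hands the job in; it is judged then, once.
The state is a dict: "time_s": time; "joint_pos": joint angles; "qvel": joint speeds; "effort": joint torques, N m; "ee_pos": TCP position; "tcp_rot": TCP orientation; "ft_force": force on the tool from outside, world axes, zero at the start; "torque": the same for the moment, N m; "finger_gap": opening from 0.0 (shut) to 1.0 (fully open); "finger_force": force on a finger pad.
Only numpy, scipy, OpenCV 4.12 (cv2) and the standard library are available. Lean on these libraries where they do the work, as an engineer would, in place of code of your own. Each camera call takes 0.05 s, during which the arm holds its last target. There are 200 camera calls.

## Task

Push the ukulele neck into the sanding bay: push one end in behind the steel post, then push the other end round, until the neck lies in the bay with its long side flat against the back fence. Keep it flat on the bench throughout, never lifting it, and leave the mallet, glue bottle and sanding block where they are.

Things in the scene. Friction and masses are not known exactly. Their poses are not given: they have to be found in the camera images.
- neck: Loose ukulele neck blank, a rectangular bar 260 mm long, 45 wide, 28 high, about 0.24 kg, pale wood with a dark fretted top. Origin: centre of its underside. y axis along its length (pale bare end at +y), z up. It slides on the bench. Either long side may face the fence. It starts in front of the bay, shifted to the side away from the post, its near end just short of the post.
- bay: Sanding bay fixed to the bench: dark wood fence 350 mm long, 30 high, with a cheek at each end; flat green mat in front. Origin: middle of the fence's front face, at bench level. x points into the fence (the bay and its open mouth lie on the -x side), y along the fence. Cheeks reach 30 mm forward of the fence, 30 high, inner faces at y = +-155 mm: 310 mm long inside.
- post: Fixed upright steel bench dog with a red band, 20 mm in diameter, 60 high. Origin: centre of its foot. It stands in front of the bay at x = -70 mm, y = +85 or -85 mm in the bay's frame (differs between starts), leaving a 60 mm gap to the fence. A flat empty hole marks the mirrored place and is no obstacle.
- mallet: Bystander: wooden mallet lying on the bench at the robot's left, head 60 x 95 x 60 mm, handle 160 mm long and 24 mm thick. Origin: under the centre of the head; the handle points to its -x.
- glue: Bystander: yellow glue bottle standing on the bench beyond the left end of the fence, 56 mm in diameter, 150 mm high. Origin: centre of its foot.
- sanding_block: Bystander: cork sanding block lying on the bench at the robot's right, 34 x 110 x 44 mm (its y axis is the long one). Origin: centre of its underside.

How it is judged:
By the outcome, as a careful person would: the job done as asked, in the order asked, and still so for the second after the job is handed in, with the robot touching nothing.
It also fails if it takes over 64 s, if anything falls off the work surface, if the arm or the gripper's body presses on something with over 40 N, if the wrist force passes 120 N, or if a joint passes its speed limit or range.

## Working session

There is one attempt and no reset: what is moved stays moved. The work goes in short steps, Python scripts to look and compute and a tool call to move; the robot and the scene stay as the last step left them, time stands still between calls to the robot, and variables do not carry over. Pictures are saved under pics/ and viewed, at most 10 in all, crops included, and the job is handed in when it is done.

Besides the shell and the picture viewer there is one more tool, called after "Call:" in YAML: its name, and indented under it one key for each argument. jog_arm: Moves the arm, as the interface text tells. Its arguments: {"type":"object","properties":{"targets":{"type":"array"}},"required":["targets"]}

```bash
mkdir -p pics; cat > h.py <<'E'
import numpy as np, cv2
from station import env
def save(cam,fn):
    im=env.grab_frame(cam); cv2.imwrite('pics/'+fn,cv2.cvtColor(im,cv2.COLOR_RGB2BGR)); return im
def p2w(cam,pts,z):
    c=env.calibration(cam); K=np.array(c['intrinsics'],float); d=np.array(c['dist_coeffs'],float)
    R=cv2.Rodrigues(np.array(c['rvec'],float))[0]; t=np.array(c['tvec'],float).ravel()
    u=cv2.undistortPoints(np.array(pts,float).reshape(-1,1,2),K,d).reshape(-1,2)
    z=np.broadcast_to(np.asarray(z,float),len(u)); C=-R.T@t
    r=np.c_[u,np.ones(len(u))]@R
    return C+r*((z-C[2])/r[:,2])[:,None]
E
python3 - <<'E'
from h import *
save('top','t1.png');save('scene','s1.png')
s=env.read_state();print(s['time_s'],s['ee_pos'],s['tcp_rot'],s['ft_force'])
E
```

```text
0.1 [ 151.65337466 -657.05066456  230.05812116] [-1.04664284e-03  9.93577049e-01  1.13152750e-01 -8.09303187e-05] [ 0.24531384 -0.10657766  0.24133211]
```

View pics/t1.png

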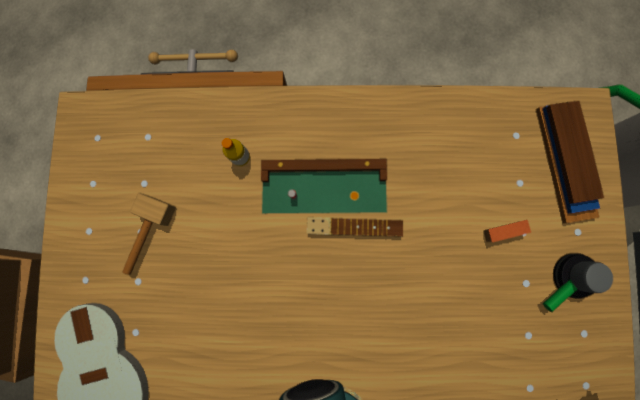

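View pics/s1.png

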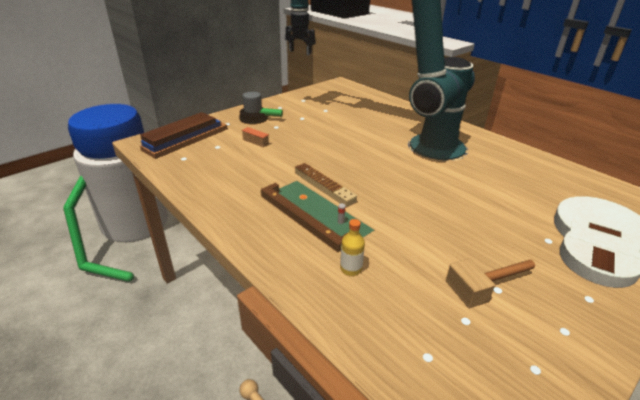

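The top view shows the fence at (262–387, 165), the post at (292,193), the empty hole at (354,196), and the neck from (307,226) to (403,229) with its pale end to the left. I'll enlarge this area to read it more closely.

```bash
python3 - <<'E'
import cv2
im=cv2.imread('pics/t1.png')[150:245,250:410]
cv2.imwrite('pics/t1c.png',cv2.resize(im,None,fx=5,fy=5,interpolation=cv2.INTER_CUBIC))
E
```

```text
(no output)
```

View pics/t1c.png

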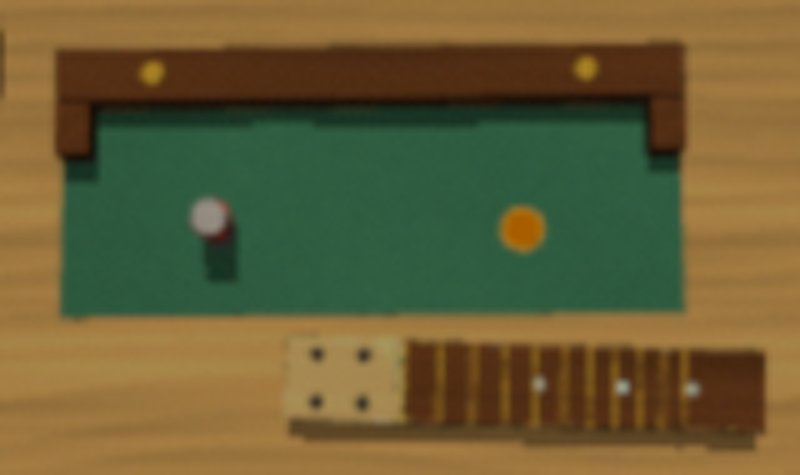

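The enlarged crop gives these positions. The fence's front top edge runs from (93,104) to (648,97), the post top is at (209,217) and the hole is at (522,229). The neck's top corners are (287,337), (765,350), (763,432) and (285,418).

```bash
python3 - <<'E'
from h import *
P=np.array([[93,104],[648,97],[209,217],[522,229],[287,337],[765,350],[763,432],[285,418]],float)
w=p2w('top',(P+.5)/5-.5+[250,150],[30,30,60,0,28,28,28,28]);np.set_printoptions(suppress=True,precision=1)
print(w)
a,b=w[0],w[1];u=(b-a)[:2];L=np.linalg.norm(u);O=(a+b)[:2]/2;ey=-u/L;ex=np.array([ey[1],-ey[0]])
print('bay',L,O,np.degrees(np.arctan2(ex[1],ex[0])))
for q in w: print(np.array([(q[:2]-O)@ex,(q[:2]-O)@ey]))
s=env.read_state();print(s['time_s'])
E
```

```text
[[ 690.2  168.6   30. ]
 [ 693.6 -137.8   30. ]
 [ 622.4   99.8   60. ]
 [ 624.5  -69.6    0. ]
 [ 561.3   59.8   28. ]
 [ 554.4 -198.9   28. ]
 [ 510.2 -196.8   28. ]
 [ 517.5   60.5   28. ]]
bay 306.49511577531007 [691.9  15.4] 0.6270911187052842
[ -0.  153.2]
[   0.  -153.2]
[-68.6  85.1]
[-68.3 -84.2]
[-130.1   45.9]
[-139.8 -212.8]
[-184.  -210.2]
[-173.9   47. ]
0.1
```

Call:
jog_arm:
  targets:
    - {"x": 0.04,"y": 0.02,"z": 0,"yaw": -0.1,"fingers": 0.06}
    - {"x": 0.16,"y": 0.25,"z": 0,"yaw": -0.25,"fingers": 0.06}
    - {"x": 0.16,"y": 0.25,"z": 0,"yaw": -0.25,"fingers": 0.06}
    - {"x": 0.16,"y": 0.25,"z": 0,"yaw": -0.25,"fingers": 0.06}
    - {"x": 0.16,"y": 0.25,"z": 0,"yaw": -0.25,"fingers": 0.06}
    - {"x": 0.16,"y": 0.25,"z": 0,"yaw": -0.25,"fingers": 0.06}
    - {"x": 0.25,"y": 0.42,"z": 0,"yaw": -0.25,"fingers": 0.06}
    - {"x": 0.25,"y": 0.42,"z": 0,"yaw": -0.25,"fingers": 0.06}
    - {"x": 0.25,"y": 0.42,"z": 0,"yaw": -0.25,"fingers": 0.06}
    - {"x": 0.25,"y": 0.42,"z": 0,"yaw": -0.25,"fingers": 0.06}

```text
time_s: 1.1
ee_pos: [401.2, -237.3, 231.0]
tcp_rot: [-0.0, 1.0, -0.012, -0.0]
ft_force: [1.5, -0.8, 0.3]
finger_gap: 0.699
finger_force: 0.0
```

Call:
jog_arm:
  targets:
    - {"x": 0.02,"y": 0.045,"z": 0}
    - {"x": 0.04,"y": 0.09,"z": 0}
    - {"x": 0.06,"y": 0.13,"z": -0.01}
    - {"x": 0.074,"y": 0.168,"z": -0.04}
    - {"x": 0.076,"y": 0.171,"z": -0.085}
    - {"x": 0.076,"y": 0.171,"z": -0.13}
    - {"x": 0.076,"y": 0.171,"z": -0.17}
    - {"x": 0.076,"y": 0.171,"z": -0.205}
    - {"x": 0.076,"y": 0.171,"z": -0.225}
    - {"x": 0.076,"y": 0.171,"z": -0.225}

```text
schema error: expected keys x, y, z, yaw, fingers
```

Call:
jog_arm:
  targets:
    - {"x": 0.02,"y": 0.045,"z": 0,"yaw": 0,"fingers": 0.06}
    - {"x": 0.04,"y": 0.09,"z": 0,"yaw": 0,"fingers": 0.06}
    - {"x": 0.06,"y": 0.13,"z": -0.01,"yaw": 0,"fingers": 0.06}
    - {"x": 0.074,"y": 0.168,"z": -0.04,"yaw": 0,"fingers": 0.06}
    - {"x": 0.076,"y": 0.171,"z": -0.085,"yaw": 0,"fingers": 0.06}
    - {"x": 0.076,"y": 0.171,"z": -0.13,"yaw": 0,"fingers": 0.06}
    - {"x": 0.076,"y": 0.171,"z": -0.17,"yaw": 0,"fingers": 0.06}
    - {"x": 0.076,"y": 0.171,"z": -0.205,"yaw": 0,"fingers": 0.06}
    - {"x": 0.076,"y": 0.171,"z": -0.225,"yaw": 0,"fingers": 0.06}
    - {"x": 0.076,"y": 0.171,"z": -0.225,"yaw": 0,"fingers": 0.06}

```text
time_s: 2.1
ee_pos: [472.9, -67.4, 2.6]
tcp_rot: [-0.001, 1.0, -0.012, -0.004]
ft_force: [-0.6, -0.0, 0.7]
finger_gap: 0.706
finger_force: 0.0
```

Call:
jog_arm:
  targets:
    - {"x": 0.008,"y": 0,"z": 0.002,"yaw": 0,"fingers": 0.06}
    - {"x": 0.016,"y": 0,"z": 0.002,"yaw": -0.02,"fingers": 0.06}
    - {"x": 0.024,"y": -0.001,"z": 0.002,"yaw": -0.06,"fingers": 0.06}
    - {"x": 0.032,"y": -0.002,"z": 0.002,"yaw": -0.1,"fingers": 0.06}
    - {"x": 0.04,"y": -0.003,"z": 0.002,"yaw": -0.15,"fingers": 0.06}
    - {"x": 0.048,"y": -0.004,"z": 0.002,"yaw": -0.2,"fingers": 0.06}
    - {"x": 0.056,"y": -0.005,"z": 0.002,"yaw": -0.25,"fingers": 0.06}
    - {"x": 0.064,"y": -0.006,"z": 0.002,"yaw": -0.3,"fingers": 0.06}
    - {"x": 0.072,"y": -0.007,"z": 0.002,"yaw": -0.34,"fingers": 0.06}
    - {"x": 0.08,"y": -0.007,"z": 0.002,"yaw": -0.36,"fingers": 0.06}

```text
time_s: 3.1
ee_pos: [559.2, -75.6, 10.4]
tcp_rot: [0.0, 0.982, -0.191, 0.001]
ft_force: [-2.3, -0.3, 2.0]
finger_gap: 0.707
finger_force: 1.1
```

```bash
python3 - <<'E'
from h import *
save('top','t2.png')
im=cv2.imread('pics/t2.png')[140:260,240:400]
cv2.imwrite('pics/t2c.png',cv2.resize(im,None,fx=5,fy=5,interpolation=cv2.INTER_CUBIC))
s=env.read_state();print(s['time_s'],s['ee_pos'],s['ft_force'])
E
```

```text
3.15 [560.7759924  -75.7044507   10.49453821] [ 0.99047375 -0.23771697  0.29721089]
```

View pics/t2c.png

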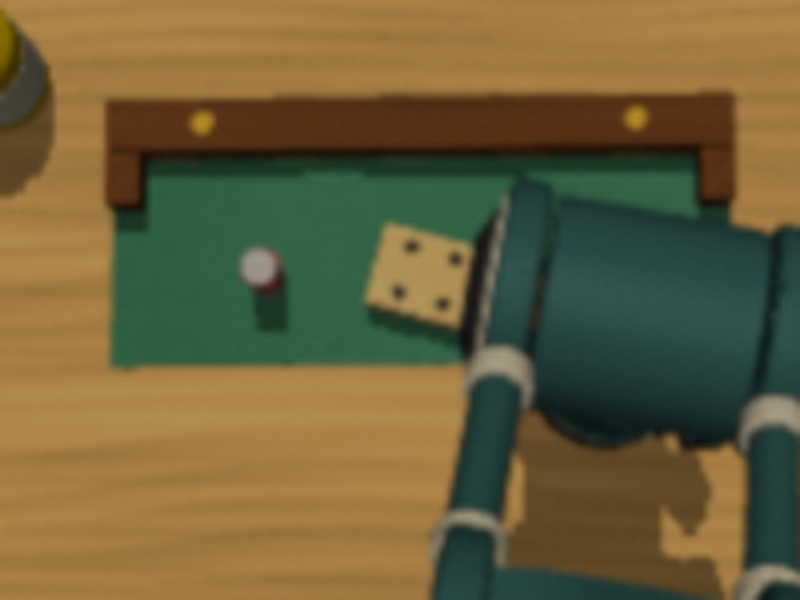

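The pale end now has its top corners at about (388,222) and (366,303) in the crop. It points at the gap just right of the post, at (260,268).

```bash
cat >> h.py <<'E'
O=np.array([692.,15.4]);A=.011;ex=np.array([np.cos(A),np.sin(A)]);ey=np.array([-ex[1],ex[0]])
def bay(q): q=np.atleast_2d(q)[:,:2]-O; return np.c_[q@ex,q@ey]
def neck(cam,back,front,ox,oy,f=5):
    "crop pixels of the pale end's top corners (fence side, front side) -> centre, theta in bay frame"
    w=bay(p2w(cam,(np.array([back,front],float)+.5)/f-.5+[ox,oy],28)); v=w[0]-w[1]
    th=np.arctan2(-v[1],v[0]); d=np.array([np.sin(th),np.cos(th)])
    print('corners',w.round(1),'width',np.linalg.norm(v).round(1),'th',th.round(3),'c',(w.mean(0)-130*d).round(1))
E
python3 - <<'E'
from h import *
neck('top',(388,222),(366,303),240,140)
print(bay([560,-75.6]))
E
```

```text
corners [[-39.6  17.7]
 [-84.4  29.9]] width 46.4 th 0.267 c [ -96.4 -101.6]
[[-132.99299389  -89.54252384]]
```

Call:
jog_arm:
  targets:
    - {"x": 0.004,"y": -0.001,"z": 0,"yaw": 0,"fingers": 0.06}
    - {"x": 0.007,"y": -0.002,"z": 0,"yaw": 0,"fingers": 0.06}
    - {"x": 0.007,"y": -0.002,"z": 0,"yaw": 0,"fingers": 0.06}
    - {"x": -0.015,"y": 0.005,"z": 0,"yaw": 0,"fingers": 0.06}
    - {"x": -0.02,"y": 0.005,"z": 0.03,"yaw": 0,"fingers": 0.06}
    - {"x": -0.02,"y": 0.005,"z": 0.075,"yaw": 0,"fingers": 0.04}
    - {"x": -0.02,"y": -0.03,"z": 0.08,"yaw": 0.14,"fingers": 0.02}
    - {"x": -0.015,"y": -0.07,"z": 0.08,"yaw": 0.28,"fingers": 0.02}
    - {"x": -0.01,"y": -0.11,"z": 0.08,"yaw": 0.42,"fingers": 0.02}
    - {"x": -0.004,"y": -0.155,"z": 0.08,"yaw": 0.56,"fingers": 0.02}

```text
time_s: 4.15
ee_pos: [553.2, -231.5, 88.8]
tcp_rot: [0.0, 0.996, 0.092, 0.001]
ft_force: [1.4, 0.2, -1.2]
finger_gap: 0.235
finger_force: 0.0
```

Call:
jog_arm:
  targets:
    - {"x": 0,"y": -0.02,"z": 0,"yaw": 0.14,"fingers": 0.02}
    - {"x": 0,"y": -0.04,"z": 0,"yaw": 0.28,"fingers": 0.02}
    - {"x": 0,"y": -0.04,"z": 0,"yaw": 0.42,"fingers": 0.02}
    - {"x": 0,"y": -0.04,"z": 0,"yaw": 0.56,"fingers": 0.02}
    - {"x": 0,"y": -0.04,"z": 0,"yaw": 0.7,"fingers": 0.02}
    - {"x": 0,"y": -0.04,"z": 0,"yaw": 0.84,"fingers": 0.02}
    - {"x": 0,"y": -0.04,"z": 0,"yaw": 0.98,"fingers": 0.02}
    - {"x": 0,"y": -0.04,"z": 0,"yaw": 1.09,"fingers": 0.02}
    - {"x": 0,"y": -0.04,"z": 0,"yaw": 1.09,"fingers": 0.02}

```text
time_s: 5.05
ee_pos: [553.0, -270.5, 88.3]
tcp_rot: [0.0, 0.806, 0.592, 0.0]
ft_force: [1.2, -0.4, 0.3]
finger_gap: 0.239
finger_force: 0.0
```

```bash
python3 - <<'E'
from h import *
save('top','t3.png')
im=cv2.imread('pics/t3.png')[140:260,250:410]
cv2.imwrite('pics/t3c.png',cv2.resize(im,None,fx=5,fy=5,interpolation=cv2.INTER_CUBIC))
s=env.read_state();print(s['time_s'],s['ee_pos'],bay(s['ee_pos']),s['tcp_rot'],s['joint_pos'])
E
```

```text
5.1 [ 552.99081111 -270.45201801   88.25138401] [[-142.14508771 -284.3056539 ]] [2.29536661e-04 8.06741148e-01 5.90904952e-01 6.52359869e-05] [-4.95282376e-01  2.77024839e-01  1.86715700e+00 -9.41425745e-05
  9.96940157e-01 -1.88795240e-01]
```

View pics/t3c.png

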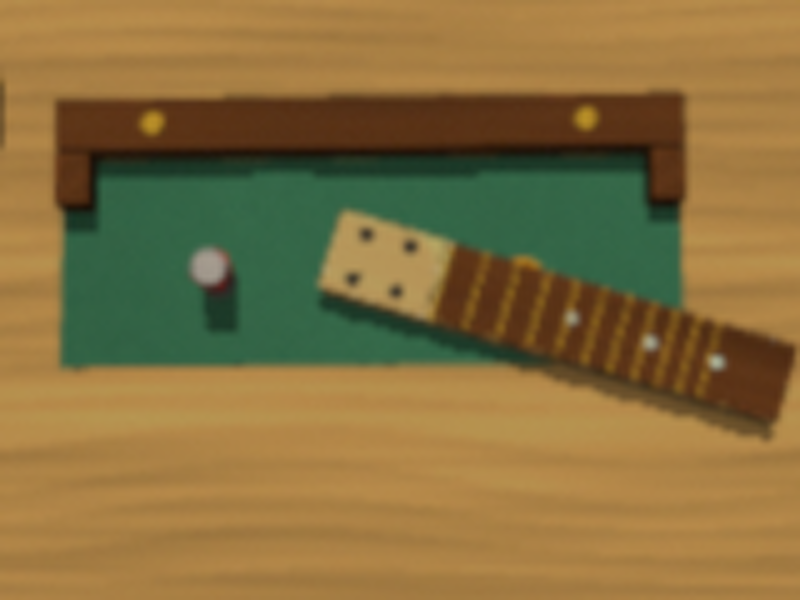

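The arm is clear of the neck. Its top corners are at (343,209), (319,288), (774,425) and (797,347), with the pale end right of the post.

```bash
python3 - <<'E'
from h import *
P=np.array([[343,209],[319,288],[774,425],[797,347]],float)
w=bay(p2w('top',(P+.5)/5-.5+[250,140],28));c=w.mean(0);d=(w[0]+w[1]-w[2]-w[3])/2;L=np.hypot(*d);th=np.arctan2(*d)
s,k=np.sin(th),np.cos(th)
print(w.round(1),c.round(1),L.round(1),th.round(3),'clear',((70+c[0])*k+(85-c[1])*s-32.5).round(1),'advance to fence',((-c[0]-22.5*k)/s-130).round(1),'end',(c-130*d/L).round(1), 'end world',O+np.c_[ex,ey]@(c-130*d/L), 'd world',np.c_[ex,ey]@d/L)
E
```

```text
[[ -32.4   14.9]
 [ -76.1   28.3]
 [-153.5 -217.2]
 [-111.4 -231.2]] [ -93.4 -101.3] 257.9 0.308 clear 1.7 advance to fence 107.3 end [-132.8 -225.2] end world [ 561.72744224 -211.22914258] d world [0.29256956 0.95624424]
```

Call:
jog_arm:
  targets:
    - {"x": -0.0076,"y": 0.0067,"z": -0.04,"yaw": 0.008,"fingers": 0.02}
    - {"x": -0.0076,"y": 0.0067,"z": -0.075,"yaw": 0.008,"fingers": 0.02}
    - {"x": -0.0076,"y": 0.0067,"z": -0.082,"yaw": 0.008,"fingers": 0.02}
    - {"x": -0.0032,"y": 0.021,"z": -0.082,"yaw": 0.008,"fingers": 0.02}
    - {"x": 0.0012,"y": 0.0354,"z": -0.082,"yaw": 0.008,"fingers": 0.02}
    - {"x": 0.0041,"y": 0.045,"z": -0.082,"yaw": 0.008,"fingers": 0.02}
    - {"x": 0.007,"y": 0.0545,"z": -0.082,"yaw": 0.008,"fingers": 0.02}
    - {"x": 0.01,"y": 0.064,"z": -0.082,"yaw": 0.008,"fingers": 0.02}
    - {"x": 0.0129,"y": 0.0736,"z": -0.082,"yaw": 0.008,"fingers": 0.02}
    - {"x": 0.0158,"y": 0.0832,"z": -0.082,"yaw": 0.008,"fingers": 0.02}

```text
time_s: 6.1
ee_pos: [569.4, -186.6, 6.9]
tcp_rot: [0.001, 0.804, 0.595, 0.0]
ft_force: [0.3, -2.7, 2.3]
finger_gap: 0.236
finger_force: 1.2
```

Call:
jog_arm:
  targets:
    - {"x": 0.0029,"y": 0.0096,"z": 0,"yaw": 0,"fingers": 0.02}
    - {"x": 0.0058,"y": 0.0191,"z": 0,"yaw": 0,"fingers": 0.02}
    - {"x": 0.0088,"y": 0.0287,"z": 0,"yaw": 0,"fingers": 0.02}
    - {"x": 0.0117,"y": 0.0382,"z": 0,"yaw": 0,"fingers": 0.02}
    - {"x": 0.0146,"y": 0.0478,"z": 0,"yaw": 0,"fingers": 0.02}
    - {"x": 0.0146,"y": 0.0478,"z": 0,"yaw": 0,"fingers": 0.02}

```text
time_s: 6.7
ee_pos: [583.5, -137.4, 5.9]
tcp_rot: [-0.001, 0.803, 0.596, 0.0]
ft_force: [-0.3, 0.1, -0.7]
finger_gap: 0.236
finger_force: 0.0
```

```bash
python3 - <<'E'
from h import *
save('top','t4.png')
im=cv2.imread('pics/t4.png')[140:260,250:410]
cv2.imwrite('pics/t4c.png',cv2.resize(im,None,fx=5,fy=5,interpolation=cv2.INTER_CUBIC))
E
```

```text
(no output)
```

View pics/t4c.png

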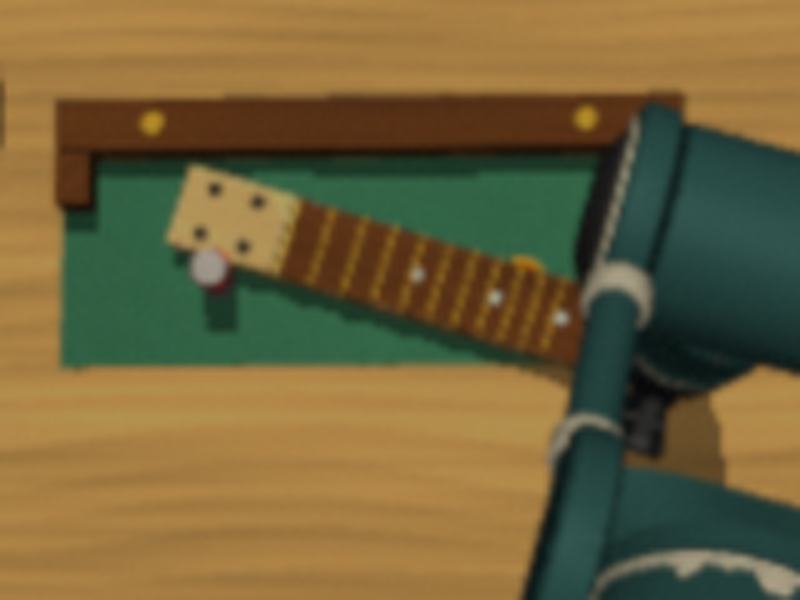

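The pale end is now behind the post, with corners at (190,164) and (166,244). The post, at (209,268), lies just in front of it. I'll give the end one more short push, then go round to the front of the other end.

Call:
jog_arm:
  targets:
    - {"x": 0.002,"y": 0.0067,"z": 0,"yaw": 0,"fingers": 0.02}
    - {"x": 0.0041,"y": 0.0134,"z": 0,"yaw": 0,"fingers": 0.02}
    - {"x": 0.0041,"y": 0.0134,"z": 0,"yaw": 0,"fingers": 0.02}
    - {"x": -0.003,"y": -0.012,"z": 0,"yaw": 0,"fingers": 0.02}
    - {"x": -0.003,"y": -0.012,"z": 0.04,"yaw": 0,"fingers": 0.02}
    - {"x": -0.006,"y": -0.012,"z": 0.08,"yaw": -0.14,"fingers": 0.04}
    - {"x": -0.03,"y": 0.02,"z": 0.08,"yaw": -0.28,"fingers": 0.06}
    - {"x": -0.042,"y": 0.06,"z": 0.08,"yaw": -0.42,"fingers": 0.06}
    - {"x": -0.042,"y": 0.1,"z": 0.08,"yaw": -0.56,"fingers": 0.06}
    - {"x": -0.042,"y": 0.1,"z": 0.08,"yaw": -0.7,"fingers": 0.06}

```text
time_s: 7.75
ee_pos: [540.4, -35.4, 86.4]
tcp_rot: [-0.001, 0.959, 0.282, 0.0]
ft_force: [-0.1, -0.7, 0.3]
finger_gap: 0.702
finger_force: 0.0
```

Call:
jog_arm:
  targets:
    - {"x": 0,"y": 0.001,"z": 0,"yaw": -0.14,"fingers": 0.06}
    - {"x": 0,"y": 0.001,"z": 0,"yaw": -0.28,"fingers": 0.06}
    - {"x": 0,"y": 0.001,"z": 0,"yaw": -0.42,"fingers": 0.06}
    - {"x": 0,"y": 0.001,"z": 0,"yaw": -0.563,"fingers": 0.06}
    - {"x": 0,"y": 0.001,"z": -0.03,"yaw": -0.563,"fingers": 0.06}
    - {"x": 0,"y": 0.001,"z": -0.065,"yaw": -0.563,"fingers": 0.06}
    - {"x": 0,"y": 0.001,"z": -0.08,"yaw": -0.563,"fingers": 0.06}
    - {"x": 0,"y": 0.001,"z": -0.08,"yaw": -0.563,"fingers": 0.06}

```text
time_s: 8.55
ee_pos: [538.5, -37.9, 3.6]
tcp_rot: [-0.0, 1.0, 0.006, -0.003]
ft_force: [-0.5, 0.3, 0.1]
finger_gap: 0.703
finger_force: 0.0
```

Call:
jog_arm:
  targets:
    - {"x": 0.012,"y": 0,"z": 0.002,"yaw": 0,"fingers": 0.06}
    - {"x": 0.02,"y": 0,"z": 0.002,"yaw": 0,"fingers": 0.06}
    - {"x": 0.028,"y": 0,"z": 0.002,"yaw": 0,"fingers": 0.06}
    - {"x": 0.036,"y": 0,"z": 0.002,"yaw": 0,"fingers": 0.06}
    - {"x": 0.044,"y": 0,"z": 0.002,"yaw": 0,"fingers": 0.06}
    - {"x": 0.052,"y": 0,"z": 0.002,"yaw": 0,"fingers": 0.06}
    - {"x": 0.06,"y": 0,"z": 0.002,"yaw": 0,"fingers": 0.06}
    - {"x": 0.066,"y": 0,"z": 0.002,"yaw": 0,"fingers": 0.06}
    - {"x": 0.072,"y": 0,"z": 0.002,"yaw": 0,"fingers": 0.06}
    - {"x": 0.072,"y": 0,"z": 0.002,"yaw": 0,"fingers": 0.06}

```text
time_s: 9.55
ee_pos: [614.6, -38.3, 8.4]
tcp_rot: [-0.0, 1.0, 0.006, 0.001]
ft_force: [-1.0, 0.5, -0.1]
finger_gap: 0.698
finger_force: 0.0
```

```bash
python3 - <<'E'
from h import *
save('top','t5.png')
im=cv2.imread('pics/t5.png')[140:260,250:410]
cv2.imwrite('pics/t5c.png',cv2.resize(im,None,fx=5,fy=5,interpolation=cv2.INTER_CUBIC))
E
```

```text
(no output)
```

View pics/t5c.png

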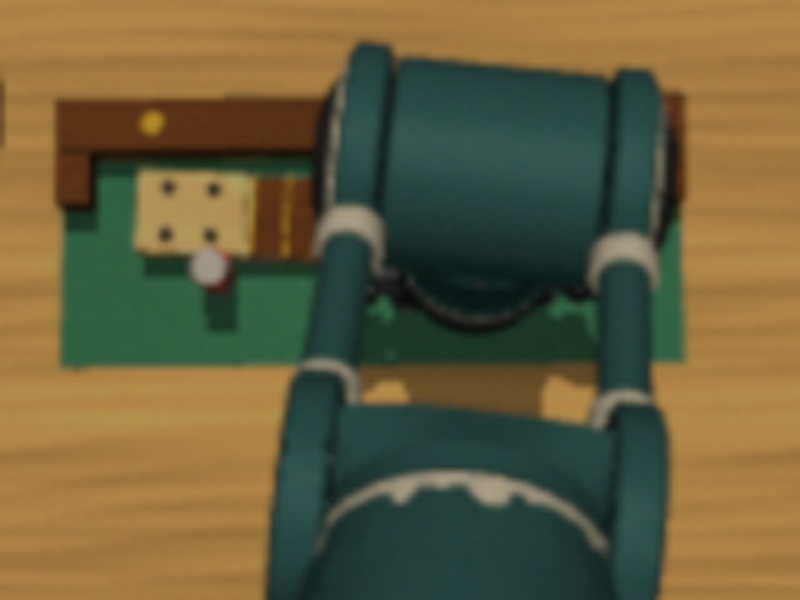

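The neck lies nearly parallel to the fence, and its pale end at (136,172–250) is clear of the left cheek at x=95. About 8 mm of gap to the fence is left, so I'll press it home.

Call:
jog_arm:
  targets:
    - {"x": 0.005,"y": 0,"z": 0,"yaw": 0,"fingers": 0.06}
    - {"x": 0.01,"y": 0,"z": 0,"yaw": 0,"fingers": 0.06}
    - {"x": 0.015,"y": 0,"z": 0,"yaw": 0,"fingers": 0.06}
    - {"x": 0.018,"y": 0,"z": 0,"yaw": 0,"fingers": 0.06}
    - {"x": 0.02,"y": 0,"z": 0,"yaw": 0,"fingers": 0.06}
    - {"x": 0.021,"y": 0,"z": 0,"yaw": 0,"fingers": 0.06}
    - {"x": 0.021,"y": 0,"z": 0,"yaw": 0,"fingers": 0.06}

```text
time_s: 10.3
ee_pos: [634.5, -38.3, 8.2]
tcp_rot: [-0.0, 1.0, 0.006, 0.0]
ft_force: [-0.3, -0.5, -1.2]
finger_gap: 0.705
finger_force: 0.3
```

Call:
jog_arm:
  targets:
    - {"x": 0.001,"y": 0,"z": 0,"yaw": 0,"fingers": 0.06}
    - {"x": 0.002,"y": 0,"z": 0,"yaw": 0,"fingers": 0.06}
    - {"x": 0.002,"y": 0,"z": 0,"yaw": 0,"fingers": 0.06}

```text
time_s: 10.6
ee_pos: [635.9, -38.0, 8.2]
tcp_rot: [-0.0, 1.0, 0.006, -0.0]
ft_force: [-2.5, 0.3, 0.7]
finger_gap: 0.703
finger_force: 1.4
```

Call:
jog_arm:
  targets:
    - {"x": 0.001,"y": 0,"z": 0,"yaw": 0,"fingers": 0.06}
    - {"x": 0.002,"y": 0,"z": 0,"yaw": 0,"fingers": 0.06}
    - {"x": 0.002,"y": 0,"z": 0,"yaw": 0,"fingers": 0.06}

```text
time_s: 10.9
ee_pos: [637.9, -38.1, 8.1]
tcp_rot: [-0.0, 1.0, 0.006, -0.001]
ft_force: [-4.1, 2.1, 1.4]
finger_gap: 0.702
finger_force: 2.2
```

Call:
jog_arm:
  targets:
    - {"x": 0.001,"y": 0,"z": 0,"yaw": 0,"fingers": 0.06}
    - {"x": 0.002,"y": 0,"z": 0,"yaw": 0,"fingers": 0.06}
    - {"x": 0.002,"y": 0,"z": 0,"yaw": 0,"fingers": 0.06}

```text
time_s: 11.2
ee_pos: [637.9, -38.0, 8.1]
tcp_rot: [-0.0, 1.0, 0.006, -0.003]
ft_force: [-10.7, 2.4, 7.2]
finger_gap: 0.702
finger_force: 5.0
```

Call:
jog_arm:
  targets:
    - {"x": 0.001,"y": 0,"z": 0,"yaw": 0,"fingers": 0.06}
    - {"x": 0.001,"y": 0,"z": 0,"yaw": 0,"fingers": 0.06}

```text
time_s: 11.4
ee_pos: [638.0, -38.1, 8.0]
tcp_rot: [-0.0, 1.0, 0.006, -0.004]
ft_force: [-12.7, 0.8, 9.2]
finger_gap: 0.704
finger_force: 6.1
```

The force rises while the position stays put, so the neck is against the fence. I'll back off and look.

Call:
jog_arm:
  targets:
    - {"x": -0.005,"y": 0,"z": 0,"yaw": 0,"fingers": 0.06}
    - {"x": -0.03,"y": 0,"z": 0,"yaw": 0,"fingers": 0.06}
    - {"x": -0.06,"y": 0,"z": 0.03,"yaw": 0,"fingers": 0.06}
    - {"x": -0.08,"y": -0.02,"z": 0.07,"yaw": 0,"fingers": 0.06}
    - {"x": -0.1,"y": -0.05,"z": 0.1,"yaw": 0,"fingers": 0.06}
    - {"x": -0.11,"y": -0.09,"z": 0.12,"yaw": 0,"fingers": 0.06}
    - {"x": -0.12,"y": -0.13,"z": 0.14,"yaw": 0,"fingers": 0.06}
    - {"x": -0.13,"y": -0.17,"z": 0.15,"yaw": 0,"fingers": 0.06}
    - {"x": -0.13,"y": -0.21,"z": 0.15,"yaw": 0,"fingers": 0.06}
    - {"x": -0.13,"y": -0.25,"z": 0.15,"yaw": 0,"fingers": 0.06}

```text
time_s: 12.4
ee_pos: [512.5, -291.2, 160.2]
tcp_rot: [0.002, 1.0, 0.006, 0.003]
ft_force: [0.9, 0.1, 0.5]
finger_gap: 0.705
finger_force: 0.0
```

```bash
python3 - <<'E'
from h import *
save('top','t6.png')
im=cv2.imread('pics/t6.png')[140:260,250:410]
cv2.imwrite('pics/t6c.png',cv2.resize(im,None,fx=5,fy=5,interpolation=cv2.INTER_CUBIC))
E
```

```text
(no output)
```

View pics/t6c.png

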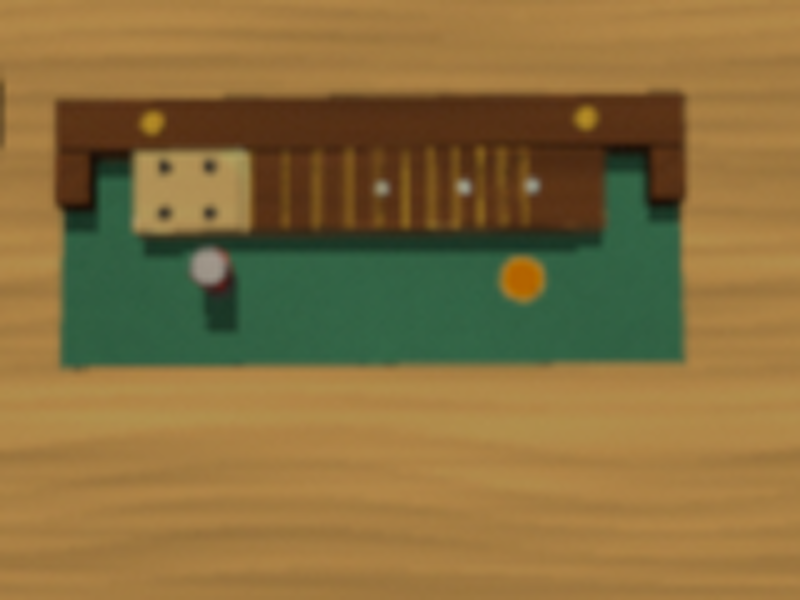

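The neck lies between the cheeks, from (133,150) to (605,230), with its long side against the fence and no gap visible along its length. I'm handing the job in.

```bash
python3 -c "
from station import env
print(env.sign_off())"
```

```text
the job is handed in; nothing more can be done
None
```

The neck was pushed in behind the post, swung round, and left flat against the back fence between the cheeks; the job was handed in at about 12.5 s, after a last top-camera picture of the bay with the arm clear.

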